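# Start a titration: stirrer, dosing unit, START

## Task

Start the titration by lightly pressing three keys, each fully down, in this order: the blue key of the magnetic stirrer, then the yellow key of the dosing unit, and only then the green START key of the titrator (let it spring back up). The beaker must be stirring before the reagent is dosed. Use the fingertips only, do not press the red STOP key or turn the speed knob, do not pick up or shift the glassware and bottles, and finish clear of everything.

Things in the scene. Friction and masses are not known exactly. Their poses are not given: they have to be found in the camera images.
- stirrer: Magnetic stirrer, fixed: teal and white case 240 deep (x) x 150 wide (y) mm; round white plate, steel rod with electrode. Origin: centre of its underside; x to its back, y to its left, z up. Its front 90 mm is a panel rising backwards at 15 deg, 56 mm high at the front edge to an 80 mm deck, with the blue key (left) and a black speed knob. Rod and head, to 260 mm high, stand 90 mm or more behind the key.
- dosing_unit: Dosing unit, fixed: case, panel, origin and axes as the stirrer's; on its 80 mm deck a brown bottle with teal cap (to 260 mm high) and a glass burette (to 220 mm), both 85 mm or more behind the key. On the panel: the yellow key (right half) and a small dark level display. The three units stand side by side in any order, each turned up to 0.18 rad.
- titrator: Titrator, fixed: same case but 170 mm wide, its 15 deg panel longer (56 mm at the front edge to a 93 mm deck). On the panel a dark display and, in front of it, two keys 76 mm apart: green START (left, +y) and red STOP (right). Origin and axes as the stirrer's.
- stir_key_top (a point): Centre of the top face of the blue key, round, 22 mm across, in a flat dark collar 31 mm across. The top stands 10.5 mm off the panel when up, 6.5 mm when down, and this point moves with it. Its cap is soft rubber: it gives about 0.25 mm per N besides the key's own travel. z axis: square out of the panel (press along -z); x axis: up the slope.
- stir_key (a joint): Travel of the blue stirrer key in m, without the give of its rubber cap: 0 up (off) to 0.004 fully down (on). A latching key: about 2.5 N moves it to its stop, and it stays where it is left. It counts as on from 0.003.
- dose_key_top (a point): Centre of the top face of the yellow dosing key; form, size, rubber cap and axes as the blue key's.
- dose_key (a joint): Travel of the yellow dosing key in m, without the give of its cap: 0 up (off) to 0.004 fully down (on). Latching like the blue one: about 2.5 N, stays where it is left, on from 0.003.
- start_key_top (a point): Centre of the top face of the green START key; form, size, rubber cap and axes as the blue key's.
- start_key (a joint): Travel of the green START key in m, without the give of its cap: 0 up to 0.004 fully down. Sprung: about 1.2 N starts it moving, 4 N takes it fully down, and it springs back when let go. It counts as pressed from 0.003 held for 0.05 s.
- stop_key_top (a point): Centre of the top face of the red STOP key, sprung; form, size, rubber cap and axes as the blue key's; to be left alone.
- stop_key (a joint): Travel of the red STOP key in m, 0 up to 0.004 down.
- knob_mark (a point): White pointer mark near the rim of the stirrer's black speed knob (30 mm across, 17 mm high), 13 mm from its axis; the knob's axis stands 70 mm to the right of the blue key. The knob may point anywhere on its scale and turns easily.
- beaker: Glass beaker, loose, 72 mm across, 92 mm high, on the stirrer's plate with the electrode hanging in it. Origin: centre of its underside.
- sample_jar: Small clear sample jar with white cap, loose, 36 mm across, 55 mm high, on the titrator's deck behind the display. Origin: centre of its underside.
- wash_bottle: Translucent wash bottle with red cap and bent spout, loose, 62 mm across, 187 mm high, on the bench to the left of the units. Origin: centre of its underside.
- reagent_vial: Amber vial with black cap, loose, 28 mm across, 60 mm high, on the bench to the right of the units. Origin: centre of its underside.

How it is judged:
By the outcome, as a careful person would: the job done as asked, in the order asked, and still so for the second after the job is handed in, with the robot touching nothing.
It also fails if it takes over 56 s, if anything falls off the work surface, if the arm or the gripper's body presses on something with over 40 N, if the wrist force passes 120 N, or if a joint passes its speed limit or range.

## Robot

A 6-joint arm with a two-finger parallel gripper is mounted at the origin on the work surface. World frame = base frame: x ahead of the robot, y to its left, z up, the work surface at z = 0. Lengths are in m, angles in rad, forces in N, time in s.
With the tool pointing down it reaches from about 0.375 to 0.75 m from the base axis. Payload 9 kg.
Tool frame: the origin (TCP) lies at the very end of the fingers, on their centre line; the grasp point (between the pads) lies 19 mm behind it (env.hold_point_z is the distance from the TCP to the grasp point, in m); z points along the fingers, y is the line along which they close (so a half turn about z gives the same grasp; the last joint's range is limited). The gripper opens to 85 mm and grips with 20 to 120 N. Pads are 22 mm wide; open, the fingers measure 114 mm over their backs; the gripper's body (76 mm by 85 mm) begins 54 mm behind the grasp point. The pads swing forward as they close: fully open they stand 13 mm farther back than shut.
Start: joints at [-1.502, 0.104, 0.097, 1.564, 0, 1.353], TCP at [0.17, -0.576, 0.231] pointing down, gripper open.
Joint ranges: [-2.99, 2.99], [-0.84, 1.86], [-1.1, 1.16], [-1.84, 2.11], [-1.51, 1.56], [-3.14, 3.14]. Speed limits (rad/s): [2.22, 2.22, 2.57, 3.14, 3.14, 3.14].

## Interface

Orientations are given as a unit quaternion [w, x, y, z].
In Python, from rig import env gives the robot as it stands.
- The arm moves only by the tool servo_tool, never from a script. Its argument "rows" is a list of rows, each an object of numbers: "tx", "ty", "tz": the shift along the world's x, y, z in mm; "turn": the turn about the world's z in rad; "grip": the finger opening in mm, from 0 to 85.4. A call has 1 to 20 rows; each row shifts and turns the commanded pose from where the row before left it; what a row does not reach is not made up. A row lasts 1/8 s, in which the tool goes at most 62.5 mm and 10.7 degrees, less where a joint would pass 70% of its speed; a pose out of reach is approached as far as the arm can. A call with a gripper value outside its range is refused whole. The fingers move at their own pace and stop on an object; "squeeze" is the grip in N (left out, the last holds). Time passes only in rows, so rows that do not move let the fingers close. It gives the time, the measured TCP pose, the force and the opening at its end, in the units of the state.
- env.observe(): the state, without advancing time (a new reading comes with each control period).
- env.read_camera(name): name is "scene" or "top"; returns a dict with "pixels" (384x512x3 uint8, red, green, blue), "fx", "fy", "cx", "cy" (pixels), "rvec" (rotation vector, rad) and "tvec" (3), from world to camera coordinates, as OpenCV has them. Camera axes: x right, y down, z forward; pixel columns grow to the right and rows downward; lengths in m; the calibration is good to about 2 mm. A picture is of the moment at which its call begins. There is no depth.
- env.job_done(): hands the job in, once; it reports no verdict.
Trained networks look in a picture, given as the dict that the camera call returned (one of the last four; its "shot" number tells which), for a name from the list of things; names that differ only in an ending like _2 or _b are one class to them, and where a whole thing is asked for, a point or a joint stands for the part that bears it (a point fixed in the world has none). Each returns a list of dicts, best first, with "conf" (0 to 1); they miss things now and then, are a little off and sometimes report something else, mostly with a low value. They report only what shows in the picture. A call takes as long as a camera call.
- env.trace(query, picture): "pixels" (384x512 bool, what is visible of it) and "box" ([centre column, centre row, width, height] in pixels, round what is visible of it).
The state is a dict: "time_s": time; "joints": joint angles; "joint_vel": joint speeds; "joint_efforts": joint torques, N m; "position": TCP position; "orientation": TCP orientation; "force": force on the tool from outside, world axes, zero at the start; "moment": the same for the moment, N m; "gripper_width": opening from 0.0 (shut) to 1.0 (fully open).
Only numpy, scipy, OpenCV 4.12 (cv2) and the standard library are available. Lean on these libraries where they do the work, as an engineer would, in place of code of your own. Each camera call takes 0.05 s, during which the arm holds its last target. There are 200 camera calls.

## Working session

There is one attempt and no reset: what is moved stays moved. The work goes in short steps, Python scripts to look and compute and a tool call to move; the robot and the scene stay as the last step left them, time stands still between calls to the robot, and variables do not carry over. Pictures are saved under pics/ and viewed, on a budget of 10 in all, crops included, one or two more only if the job needs it, and the job is handed in when it is done.

Besides the shell and the picture viewer there is one more tool, called after "Request:" as name([rows], argument=value, ...), one row to a line, values as JSON. servo_tool: Moves the arm, as the interface text tells. Its arguments: {"type":"object","properties":{"rows":{"type":"array","items":{"type":"object","properties":{"tx":{"type":"number"},"ty":{"type":"number"},"tz":{"type":"number"},"turn":{"type":"number"},"grip":{"type":"number"}}}},"squeeze":{"type":"number"}},"required":["rows"]}

```bash
mkdir -p pics; cat > h.py <<'E'
import numpy as np, cv2
from rig import env
def cam(p):
    R=cv2.Rodrigues(np.array(p["rvec"],float))[0]; t=np.array(p["tvec"],float).ravel()
    K=np.array([[p["fx"],0,p["cx"]],[0,p["fy"],p["cy"]],[0,0,1]]); return K,R,t
def ray(p,uv):
    K,R,t=cam(p); d=R.T@np.linalg.inv(K)@np.array([uv[0],uv[1],1.]); return -R.T@t,d/np.linalg.norm(d)
def tri(ps,uvs):
    A=np.zeros((3,3));b=np.zeros(3);L=[]
    for p,u in zip(ps,uvs):
        o,d=ray(p,u);M=np.eye(3)-np.outer(d,d);A+=M;b+=M@o;L.append((o,M))
    x=np.linalg.solve(A,b); return x,[np.linalg.norm(M@(x-o)) for o,M in L]
def proj(p,X):
    K,R,t=cam(p); q=K@(R@np.array(X)+t); return q[:2]/q[2]
E
python3 - <<'E'
from h import *
P={n:env.read_camera(n) for n in("scene","top")}
for n in P:
    print(n,P[n]["fx"],"cam at",ray(P[n],(256,192))[0].round(3))
    cv2.imwrite(f"pics/{n}0.png",cv2.resize(P[n]["pixels"][:,:,::-1],(800,600)))
for q in["stir_key_top","dose_key_top","start_key_top","stop_key_top","knob_mark","stirrer","dosing_unit","titrator"]:
    u={}
    for n in P:
        r=env.trace(q,P[n])
        if r:
            m=np.argwhere(r[0]["pixels"]); u[n]=m.mean(0)[::-1]; print(q,n,len(r),round(r[0]["conf"],2),np.round(r[0]["box"],1),u[n].round(1),len(m))
    if len(u)==2:
        x,e=tri([P[n] for n in u],list(u.values()));print("   ",x.round(4),np.round(e,4))
E
```

```text
scene 493.0022411329769 cam at [ 1.516 -0.509  0.851]
top 464.64447608716034 cam at [0.491 0.013 1.428]
dose_key_top top 1 0.15 [269.  168.8  53.4  89.7] [267.8 174.3] 3856
stop_key_top top 1 0.32 [253.9 200.3   7.7   9.3] [253.3 199. ] 34
knob_mark scene 1 0.61 [226.6 199.1   7.3   8.7] [228.8 199.8] 59
stirrer scene 1 0.71 [254.3 212.7  94.3 111.3] [258.3 222.7] 4501
stirrer top 1 0.89 [269.  168.4  55.4  89.5] [268.4 174.2] 3869
    [ 0.6379 -0.0059  0.0427] [0.0081 0.0081]
dosing_unit scene 1 0.94 [182.4 242.5  92.4 123.8] [182.4 249.1] 6721
dosing_unit top 3 0.71 [344.5 171.4  61.8  85.6] [340.8 171.7] 4569
    [ 0.6475 -0.2214  0.0563] [0.0059 0.0059]
titrator scene 1 0.7 [325.3 195.3 104.2  74. ] [327.9 195.3] 4110
titrator top 1 0.81 [185.9 180.4  68.9  86.9] [185.5 179.2] 4831
    [0.6173 0.2419 0.0277] [0.005 0.005]
```

View pics/scene0.png

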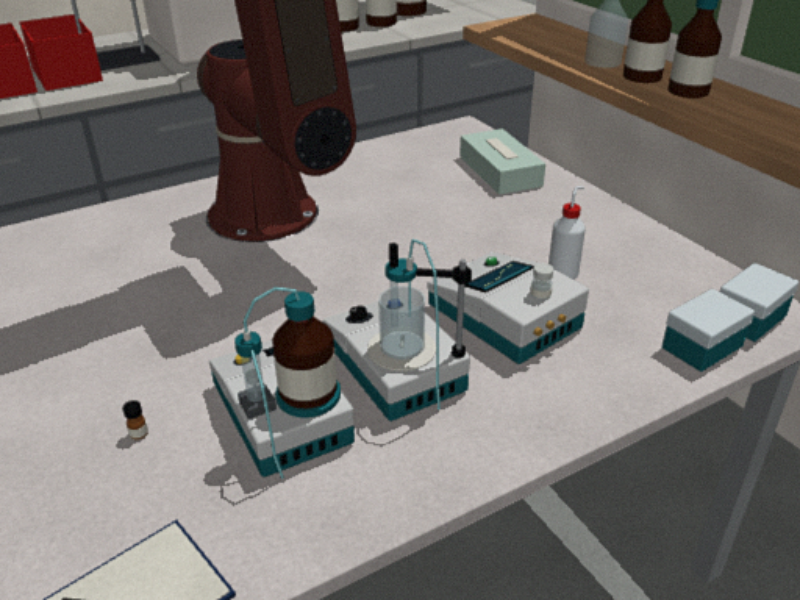

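View pics/top0.png

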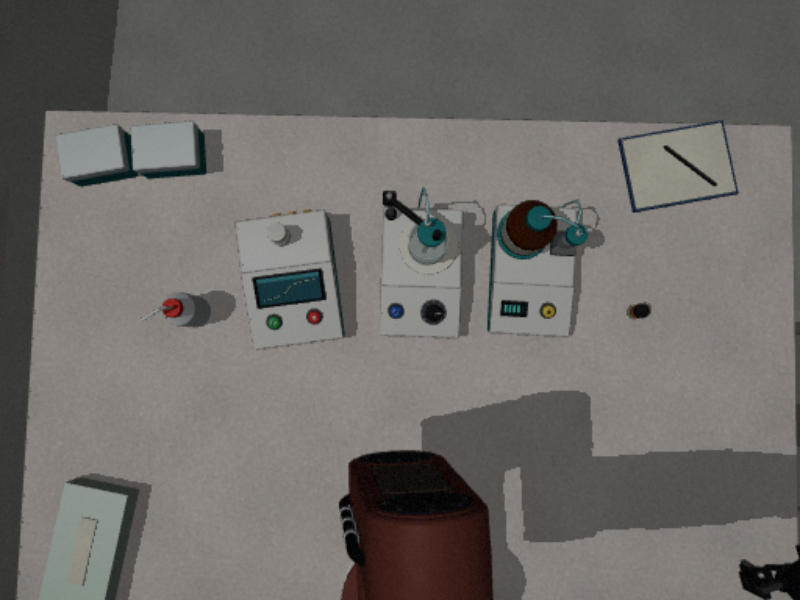

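Scene: titrator left, stirrer middle, dosing unit right. In the top picture (800 wide) green is at about (275,322), red (315,317), blue (396,311), yellow (548,311). The networks miss the keys, so I'll find them by colour.

```bash
python3 - <<'E'
from h import *
P={n:env.read_camera(n) for n in("scene","top")}
s=env.observe(); print({k:np.round(s[k],3) for k in("time_s","position","orientation","force","gripper_width")})
def blob(p,c,uv,rad):
    hsv=cv2.cvtColor(p["pixels"],cv2.COLOR_RGB2HSV).astype(int); lo,hi=c
    m=(hsv[...,0]>=lo)&(hsv[...,0]<=hi)&(hsv[...,1]>110)&(hsv[...,2]>60)
    v,u=np.nonzero(m); k=np.hypot(u-uv[0],v-uv[1])<rad
    return (u[k].mean(),v[k].mean(),k.sum()) if k.any() else None
C={"blue":((105,130),(253.4,199),None),"yellow":((20,35),(350.7,199),(154,230)),"green":((45,80),(176,206),(314.5,167)),"red":((0,8),(201.6,202.6),None)}
for c,(h,t,sc) in C.items():
    b=blob(P["top"],h,t,9); print(c,"top",np.round(b,1))
    for z in(.075,.085):
        o,d=ray(P["top"],b[:2]); print("  z",z,(o+d*(z-o[2])/d[2]).round(4))
    if sc:
        b2=blob(P["scene"],h,sc,9); print("  scene",b2 and np.round(b2,1))
        if b2: x,e=tri([P["top"],P["scene"]],[b[:2],b2[:2]]);print("  tri",x.round(4),np.round(e,4))
x0,y0,x1,y1=145,165,385,225
cv2.imwrite("pics/z1.png",cv2.resize(P["top"]["pixels"][y0:y1,x0:x1,::-1],(800,200),interpolation=cv2.INTER_CUBIC))
a=P["scene"]["pixels"][150:250,130:340,::-1]
cv2.imwrite("pics/z2.png",np.vstack([cv2.imread("pics/z1.png"),cv2.resize(a,(800,381),interpolation=cv2.INTER_CUBIC)]))
E
```

```text
{'time_s': np.float64(1.0), 'position': array([ 0.17 , -0.575,  0.231]), 'orientation': array([0.   , 0.99 , 0.143, 0.   ]), 'force': array([-1.204, -0.338,  0.272]), 'gripper_width': np.float64(1.002)}
blue top [253.  198.9  40. ]
  z 0.075 [0.5575 0.031  0.075 ]
  z 0.085 [0.557  0.0309 0.085 ]
yellow top [350.5 198.6  48. ]
  z 0.075 [ 0.5649 -0.2526  0.075 ]
  z 0.085 [ 0.5644 -0.2506  0.085 ]
  scene [152.7 229.7  22. ]
  tri [ 0.5643 -0.2553  0.0721] [0.0023 0.0023]
green top [174.6 206.   36. ]
  z 0.075 [0.5314 0.2591 0.075 ]
  z 0.085 [0.5311 0.2573 0.085 ]
  scene [314.5 167.3  23. ]
  tri [0.5314 0.2596 0.0713] [0.0002 0.0002]
red top [200.8 202.8  33. ]
  z 0.075 [0.5427 0.1829 0.075 ]
  z 0.085 [0.5423 0.1817 0.085 ]
```

View pics/z2.png

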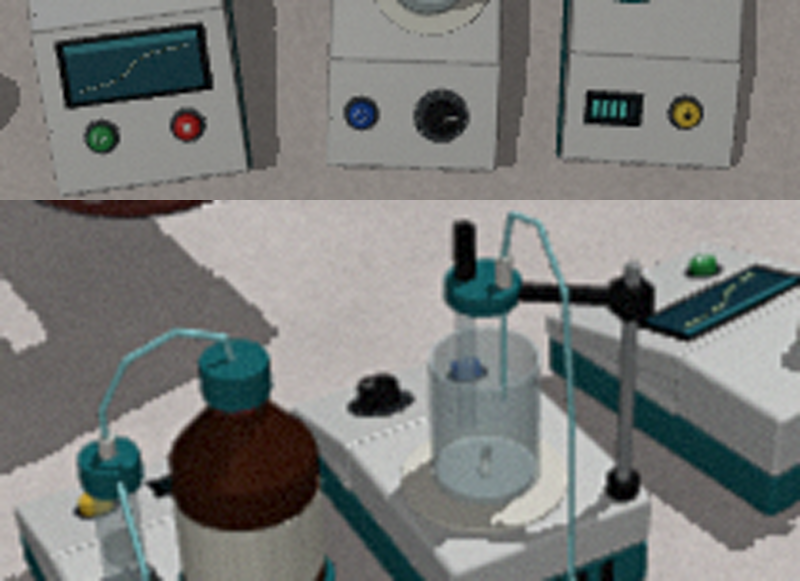

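Request:
servo_tool([
  {"tx": 18.3, "ty": 33.7, "turn": 0.1586, "grip": 0},
  {"tx": 18.3, "ty": 33.7, "turn": 0.1586, "grip": 0},
  {"tx": 18.3, "ty": 33.7, "turn": 0.1586, "grip": 0},
  {"tx": 18.3, "ty": 33.7, "turn": 0.1586, "grip": 0},
  {"tx": 18.3, "ty": 33.7, "turn": 0.1586, "grip": 0},
  {"tx": 18.3, "ty": 33.7, "turn": 0.1586, "grip": 0},
  {"tx": 18.3, "ty": 33.7, "turn": 0.1586, "grip": 0},
  {"tx": 18.3, "ty": 33.7, "turn": 0.1586, "grip": 0},
  {"tx": 18.3, "ty": 33.7, "turn": 0.1586, "grip": 0},
  {"tx": 18.3, "ty": 33.7, "turn": 0.1586, "grip": 0},
  {"tx": 18.3, "ty": 33.7, "turn": 0.1586, "grip": 0},
  {"tx": 18.3, "ty": 33.7, "turn": 0.1586, "grip": 0},
  {"tx": 18.3, "ty": 33.7, "turn": 0.1586, "grip": 0},
  {"tx": 18.3, "ty": 33.7, "turn": 0.1586, "grip": 0},
  {"tx": 18.3, "ty": 33.7, "turn": 0.1586, "grip": 0},
  {"tx": 18.3, "ty": 33.7, "turn": 0.1586, "grip": 0},
  {"tx": 18.3, "ty": 33.7, "turn": 0.1586, "grip": 0},
  {"tx": 18.3, "ty": 33.7, "turn": 0.1586, "grip": 0},
  {},
  {},
])

```text
schema error: expected keys tx, ty, tz, turn, grip
```

Request:
servo_tool([
  {"tx": 18.3, "ty": 33.7, "tz": 0, "turn": 0.1586, "grip": 0},
  {"tx": 18.3, "ty": 33.7, "tz": 0, "turn": 0.1586, "grip": 0},
  {"tx": 18.3, "ty": 33.7, "tz": 0, "turn": 0.1586, "grip": 0},
  {"tx": 18.3, "ty": 33.7, "tz": 0, "turn": 0.1586, "grip": 0},
  {"tx": 18.3, "ty": 33.7, "tz": 0, "turn": 0.1586, "grip": 0},
  {"tx": 18.3, "ty": 33.7, "tz": 0, "turn": 0.1586, "grip": 0},
  {"tx": 18.3, "ty": 33.7, "tz": 0, "turn": 0.1586, "grip": 0},
  {"tx": 18.3, "ty": 33.7, "tz": 0, "turn": 0.1586, "grip": 0},
  {"tx": 18.3, "ty": 33.7, "tz": 0, "turn": 0.1586, "grip": 0},
  {"tx": 18.3, "ty": 33.7, "tz": 0, "turn": 0.1586, "grip": 0},
  {"tx": 18.3, "ty": 33.7, "tz": 0, "turn": 0.1586, "grip": 0},
  {"tx": 18.3, "ty": 33.7, "tz": 0, "turn": 0.1586, "grip": 0},
  {"tx": 18.3, "ty": 33.7, "tz": 0, "turn": 0.1586, "grip": 0},
  {"tx": 18.3, "ty": 33.7, "tz": 0, "turn": 0.1586, "grip": 0},
  {"tx": 18.3, "ty": 33.7, "tz": 0, "turn": 0.1586, "grip": 0},
  {"tx": 18.3, "ty": 33.7, "tz": 0, "turn": 0.1586, "grip": 0},
  {"tx": 18.3, "ty": 33.7, "tz": 0, "turn": 0.1586, "grip": 0},
  {"tx": 18.3, "ty": 33.7, "tz": 0, "turn": 0.1586, "grip": 0},
  {"tx": 0, "ty": 0, "tz": 0, "turn": 0, "grip": 0},
])

```text
time_s: 3.38
position: [0.4996, 0.033, 0.2312]
orientation: [-0.0, -0.002, 1.0, 0.0]
force: [0.5, 0.3, -0.4]
gripper_width: 0.0
```

Request:
servo_tool([
  {"tx": 10, "ty": -1, "tz": -30, "turn": 0, "grip": 0},
  {"tx": 10, "ty": -1, "tz": -30, "turn": 0, "grip": 0},
  {"tx": 11, "ty": 0, "tz": -30, "turn": 0, "grip": 0},
  {"tx": 10, "ty": 0, "tz": -25, "turn": 0, "grip": 0},
  {"tx": 10, "ty": 0, "tz": -16, "turn": 0, "grip": 0},
  {"tx": 0, "ty": 0, "tz": 0, "turn": 0, "grip": 0},
])

```text
time_s: 4.12
position: [0.5492, 0.0286, 0.0991]
orientation: [-0.001, 0.001, 1.0, 0.0]
force: [-0.4, -0.3, -0.7]
gripper_width: 0.003
```

```bash
python3 - <<'E'
from h import *
s=env.observe(); print({k:np.round(s[k],4) for k in("time_s","position","force","joints")})
P={n:env.read_camera(n) for n in("scene","top")}
a=cv2.resize(P["scene"]["pixels"][130:250,180:340,::-1],(600,450),interpolation=cv2.INTER_CUBIC)
cv2.imwrite("pics/b1.png",a)
print(proj(P["scene"],s["position"]),proj(P["scene"],[.557,.031,.078]))
E
```

```text
{'time_s': np.float64(4.125), 'position': array([0.5492, 0.0286, 0.0991]), 'force': array([-0.4013, -0.3005, -0.6835]), 'joints': array([-1.8590e-01, -2.6700e-02, -2.7690e-01,  1.3231e+00, -1.0000e-04,
       -1.8420e-01])}
[249.5795657  184.95221178] [251.87365441 192.4589671 ]
```

View pics/b1.png

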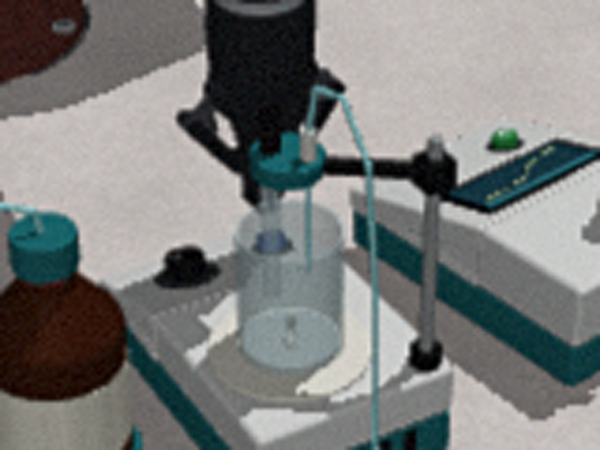

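Request:
servo_tool([
  {"tx": 0, "ty": 2, "tz": -7, "turn": 0, "grip": 0},
  {"tx": 1, "ty": 0, "tz": -6, "turn": 0, "grip": 0},
  {"tx": 0.5, "ty": 0, "tz": -2, "turn": 0, "grip": 0},
  {"tx": 0, "ty": 0, "tz": 0, "turn": 0, "grip": 0},
])

```text
time_s: 4.72
position: [0.5515, 0.0311, 0.0852]
orientation: [-0.0, -0.0, 1.0, 0.0]
force: [-0.1, 0.3, -0.6]
gripper_width: -0.001
```

Request:
servo_tool([
  {"tx": 0.3, "ty": 0, "tz": -1, "turn": 0, "grip": 0},
  {"tx": 0.3, "ty": 0, "tz": -1, "turn": 0, "grip": 0},
  {"tx": 0, "ty": 0, "tz": 0, "turn": 0, "grip": 0},
])

```text
time_s: 5.1
position: [0.5523, 0.0311, 0.0833]
orientation: [-0.0, 0.0, 1.0, 0.0]
force: [-0.2, 0.6, -0.3]
gripper_width: -0.003
```

Request:
servo_tool([
  {"tx": 0.3, "ty": 0, "tz": -1, "turn": 0, "grip": 0},
  {"tx": 0.3, "ty": 0, "tz": -1, "turn": 0, "grip": 0},
  {"tx": 0, "ty": 0, "tz": 0, "turn": 0, "grip": 0},
])

```text
time_s: 5.48
position: [0.5528, 0.0311, 0.0812]
orientation: [-0.0, 0.0, 1.0, 0.0]
force: [-0.3, 0.7, -1.0]
gripper_width: 0.0
```

Request:
servo_tool([
  {"tx": 0.3, "ty": 0, "tz": -1, "turn": 0, "grip": 0},
  {"tx": 0, "ty": 0, "tz": 0, "turn": 0, "grip": 0},
])

```text
time_s: 5.72
position: [0.5531, 0.0311, 0.0803]
orientation: [-0.0, 0.0, 1.0, 0.0]
force: [-0.8, -0.9, 0.1]
gripper_width: 0.001
```

Request:
servo_tool([
  {"tx": 0, "ty": 0, "tz": -1, "turn": 0, "grip": 0},
  {"tx": 0, "ty": 0, "tz": 0, "turn": 0, "grip": 0},
])

```text
time_s: 5.98
position: [0.5533, 0.0311, 0.0795]
orientation: [0.0, 0.0, 1.0, 0.0]
force: [-1.5, 0.6, 2.0]
gripper_width: 0.001
```

Request:
servo_tool([
  {"tx": 0.3, "ty": 0, "tz": -1, "turn": 0, "grip": 0},
  {"tx": 0, "ty": 0, "tz": 0, "turn": 0, "grip": 0},
])

```text
time_s: 6.22
position: [0.5536, 0.0311, 0.0784]
orientation: [0.0, 0.0, 1.0, 0.0]
force: [-0.2, 0.3, 1.2]
gripper_width: -0.003
```

Request:
servo_tool([
  {"tx": 0.3, "ty": 0, "tz": -1, "turn": 0, "grip": 0},
  {"tx": 0, "ty": 0, "tz": 0, "turn": 0, "grip": 0},
])

```text
time_s: 6.48
position: [0.5538, 0.0311, 0.0773]
orientation: [0.0, -0.0, 1.0, 0.0]
force: [0.4, -0.1, 2.2]
gripper_width: -0.005
```

Request:
servo_tool([
  {"tx": 0.3, "ty": 0, "tz": -1, "turn": 0, "grip": 0},
  {"tx": 0, "ty": 0, "tz": 0, "turn": 0, "grip": 0},
])

```text
time_s: 6.72
position: [0.5541, 0.0311, 0.0763]
orientation: [0.0, -0.0, 1.0, 0.0]
force: [1.4, -0.9, 2.0]
gripper_width: -0.002
```

Request:
servo_tool([
  {"tx": 0.3, "ty": 0, "tz": -1, "turn": 0, "grip": 0},
  {"tx": 0, "ty": 0, "tz": 0, "turn": 0, "grip": 0},
])

```text
time_s: 6.98
position: [0.5544, 0.0311, 0.0754]
orientation: [0.0, -0.0, 1.0, 0.0]
force: [-0.3, -0.1, 2.6]
gripper_width: 0.002
```

Request:
servo_tool([
  {"tx": 0.2, "ty": 0, "tz": -0.7, "turn": 0, "grip": 0},
  {"tx": 0, "ty": 0, "tz": 0, "turn": 0, "grip": 0},
])

```text
time_s: 7.22
position: [0.5546, 0.031, 0.0748]
orientation: [0.0, 0.0, 1.0, 0.0]
force: [-0.1, 0.1, 4.6]
gripper_width: -0.005
```

Request:
servo_tool([
  {"tx": 0.2, "ty": 0, "tz": -0.5, "turn": 0, "grip": 0},
  {"tx": 0, "ty": 0, "tz": 0, "turn": 0, "grip": 0},
])

```text
time_s: 7.48
position: [0.5547, 0.0311, 0.0744]
orientation: [0.0, -0.0, 1.0, -0.0]
force: [-2.5, 0.3, 6.0]
gripper_width: 0.001
```

Request:
servo_tool([
  {"tx": -3, "ty": 0, "tz": 10, "turn": 0, "grip": 0},
  {"tx": -10, "ty": 0, "tz": 25, "turn": 0, "grip": 0},
  {"tx": -10, "ty": -20, "tz": 15, "turn": 0, "grip": 0},
  {"tx": 0, "ty": -45, "tz": 0, "turn": 0, "grip": 0},
  {"tx": 0, "ty": -45, "tz": 0, "turn": 0, "grip": 0},
  {"tx": 0, "ty": -45, "tz": 0, "turn": 0, "grip": 0},
  {"tx": 0, "ty": -45, "tz": 0, "turn": 0, "grip": 0},
  {"tx": 10, "ty": -45, "tz": 0, "turn": 0, "grip": 0},
  {"tx": 10, "ty": -30, "tz": -10, "turn": 0, "grip": 0},
  {"tx": 7, "ty": -8, "tz": -15, "turn": 0, "grip": 0},
  {"tx": 0, "ty": 0, "tz": 0, "turn": 0, "grip": 0},
])

```text
time_s: 8.85
position: [0.5578, -0.2508, 0.0972]
orientation: [-0.001, 0.0, 1.0, 0.001]
force: [0.4, 0.5, -0.1]
gripper_width: 0.003
```

```bash
python3 - <<'E'
from h import *
s=env.observe(); print({k:np.round(s[k],4) for k in("time_s","position","force","joints")})
P={n:env.read_camera(n) for n in("scene","top")}
a=cv2.resize(P["scene"]["pixels"][150:250,120:280,::-1],(720,450),interpolation=cv2.INTER_CUBIC)
cv2.imwrite("pics/y1.png",a)
E
```

```text
{'time_s': np.float64(8.85), 'position': array([ 0.5578, -0.2508,  0.0972]), 'force': array([ 0.441 ,  0.4705, -0.065 ]), 'joints': array([-6.3630e-01,  1.6180e-01, -8.3900e-02,  1.3287e+00,  3.0000e-04,
       -6.3620e-01])}
```

View pics/y1.png

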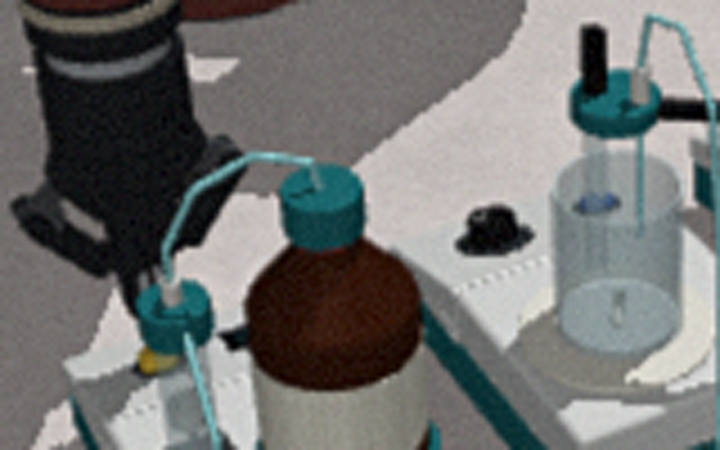

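The finger tips are just above the yellow key (crop 153,360); the blue key now sits lower in its collar and the knob is unchanged. Pressing yellow.

Request:
servo_tool([
  {"tx": 1, "ty": -1, "tz": -7, "turn": 0, "grip": 0},
  {"tx": 1, "ty": 0, "tz": -6, "turn": 0, "grip": 0},
  {"tx": 0.5, "ty": 0, "tz": -2, "turn": 0, "grip": 0},
  {"tx": 0, "ty": 0, "tz": 0, "turn": 0, "grip": 0},
])

```text
time_s: 9.45
position: [0.5612, -0.2527, 0.084]
orientation: [-0.0, -0.0, 1.0, 0.0]
force: [0.2, -0.1, 0.1]
gripper_width: 0.0
```

Request:
servo_tool([
  {"tx": 0.3, "ty": 0, "tz": -1, "turn": 0, "grip": 0},
  {"tx": 0.3, "ty": 0, "tz": -1, "turn": 0, "grip": 0},
  {"tx": 0, "ty": 0, "tz": 0, "turn": 0, "grip": 0},
])

```text
time_s: 9.82
position: [0.5618, -0.2529, 0.0821]
orientation: [-0.0, 0.0, 1.0, 0.0]
force: [-0.7, -0.7, -0.1]
gripper_width: 0.003
```

Request:
servo_tool([
  {"tx": 0.3, "ty": 0, "tz": -1, "turn": 0, "grip": 0},
  {"tx": 0.3, "ty": 0, "tz": -1, "turn": 0, "grip": 0},
  {"tx": 0, "ty": 0, "tz": 0, "turn": 0, "grip": 0},
])

```text
time_s: 10.2
position: [0.5625, -0.253, 0.0801]
orientation: [0.0, -0.0, 1.0, 0.0]
force: [-0.3, 0.4, 1.5]
gripper_width: 0.001
```

Request:
servo_tool([
  {"tx": 0.3, "ty": 0, "tz": -1, "turn": 0, "grip": 0},
  {"tx": 0, "ty": 0, "tz": 0, "turn": 0, "grip": 0},
])

```text
time_s: 10.45
position: [0.5628, -0.253, 0.0792]
orientation: [0.0, 0.0, 1.0, -0.0]
force: [-1.7, 0.3, 2.5]
gripper_width: -0.001
```

Request:
servo_tool([
  {"tx": 0.3, "ty": 0, "tz": -1, "turn": 0, "grip": 0},
  {"tx": 0, "ty": 0, "tz": 0, "turn": 0, "grip": 0},
])

```text
time_s: 10.7
position: [0.5631, -0.2529, 0.0781]
orientation: [0.0, 0.0, 1.0, 0.0]
force: [-0.8, 0.0, 2.4]
gripper_width: -0.006
```

Request:
servo_tool([
  {"tx": 0.3, "ty": 0, "tz": -1, "turn": 0, "grip": 0},
  {"tx": 0, "ty": 0, "tz": 0, "turn": 0, "grip": 0},
])

```text
time_s: 10.95
position: [0.5634, -0.253, 0.0771]
orientation: [0.0, 0.0, 1.0, 0.0]
force: [-1.1, -1.0, 1.5]
gripper_width: 0.003
```

Request:
servo_tool([
  {"tx": 0.3, "ty": 0, "tz": -1, "turn": 0, "grip": 0},
  {"tx": 0, "ty": 0, "tz": 0, "turn": 0, "grip": 0},
])

```text
time_s: 11.2
position: [0.5637, -0.253, 0.0761]
orientation: [0.0, 0.0, 1.0, 0.0]
force: [-0.5, -0.2, 1.9]
gripper_width: -0.001
```

Request:
servo_tool([
  {"tx": 0.3, "ty": 0, "tz": -0.8, "turn": 0, "grip": 0},
  {"tx": 0, "ty": 0, "tz": 0, "turn": 0, "grip": 0},
])

```text
time_s: 11.45
position: [0.5639, -0.2529, 0.0754]
orientation: [-0.0, 0.0, 1.0, 0.0]
force: [-1.9, -1.3, 2.5]
gripper_width: 0.001
```

Request:
servo_tool([
  {"tx": 0.2, "ty": 0, "tz": -0.5, "turn": 0, "grip": 0},
  {"tx": 0, "ty": 0, "tz": 0, "turn": 0, "grip": 0},
])

```text
time_s: 11.7
position: [0.5641, -0.253, 0.0749]
orientation: [-0.0, 0.0, 1.0, -0.0]
force: [-3.3, -0.8, 4.4]
gripper_width: -0.002
```

Request:
servo_tool([
  {"tx": 0.2, "ty": 0, "tz": -0.6, "turn": 0, "grip": 0},
  {"tx": 0, "ty": 0, "tz": 0, "turn": 0, "grip": 0},
])

```text
time_s: 11.95
position: [0.5642, -0.253, 0.0744]
orientation: [-0.0, 0.0, 1.0, -0.0]
force: [-3.9, -0.1, 5.7]
gripper_width: -0.003
```

Request:
servo_tool([
  {"tx": -3, "ty": 0, "tz": 10, "turn": 0, "grip": 0},
  {"tx": -20, "ty": 0, "tz": 25, "turn": 0, "grip": 0},
  {"tx": -20, "ty": 20, "tz": 15, "turn": 0, "grip": 0},
  {"tx": 0, "ty": 45, "tz": 0, "turn": 0.0147, "grip": 0},
  {"tx": 0, "ty": 45, "tz": 0, "turn": 0.0147, "grip": 0},
  {"tx": 0, "ty": 45, "tz": 0, "turn": 0.0147, "grip": 0},
  {"tx": 0, "ty": 45, "tz": 0, "turn": 0.0147, "grip": 0},
  {"tx": 0, "ty": 45, "tz": 0, "turn": 0.0147, "grip": 0},
  {"tx": 0, "ty": 45, "tz": 0, "turn": 0.0147, "grip": 0},
  {"tx": 0, "ty": 45, "tz": 0, "turn": 0.0147, "grip": 0},
  {"tx": 0, "ty": 45, "tz": 0, "turn": 0.0147, "grip": 0},
  {"tx": 0, "ty": 45, "tz": 0, "turn": 0.0147, "grip": 0},
  {"tx": 0, "ty": 45, "tz": 0, "turn": 0.0147, "grip": 0},
  {"tx": 0, "ty": 30, "tz": 0, "turn": 0, "grip": 0},
  {"tx": 6, "ty": 11, "tz": -26, "turn": 0, "grip": 0},
  {"tx": 0, "ty": 0, "tz": 0, "turn": 0, "grip": 0},
])

```text
time_s: 13.95
position: [0.5258, 0.2585, 0.0964]
orientation: [-0.002, -0.074, 0.997, -0.0]
force: [-0.5, 0.5, 0.0]
gripper_width: 0.001
```

```bash
python3 - <<'E'
from h import *
s=env.observe(); print({k:np.round(s[k],4) for k in("time_s","position","force","joints")})
P={n:env.read_camera(n) for n in("scene","top")}
a=cv2.resize(P["scene"]["pixels"][130:260,120:350,::-1],(796,450),interpolation=cv2.INTER_CUBIC)
cv2.imwrite("pics/g1.png",a)
E
```

```text
{'time_s': np.float64(13.95), 'position': array([0.5258, 0.2585, 0.0964]), 'force': array([-0.5194,  0.4552,  0.0067]), 'joints': array([ 2.3370e-01,  8.4900e-02, -1.6810e-01,  1.3212e+00,  5.0000e-04,
        8.5300e-02])}
```

View pics/g1.png

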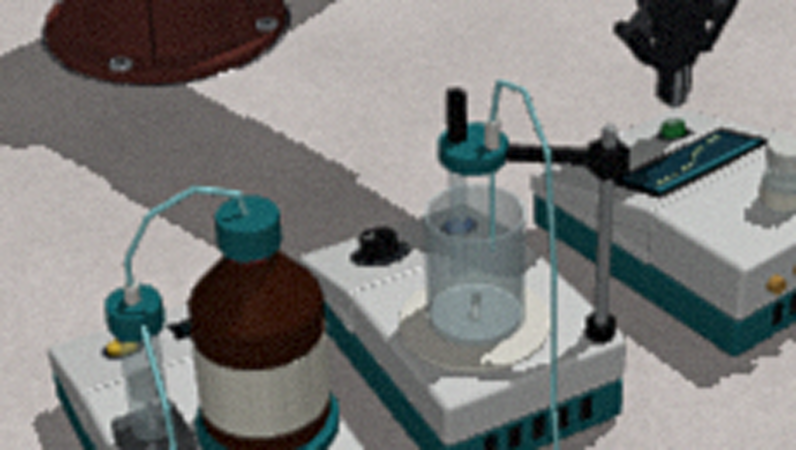

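Finger tips are directly above the green key (crop 673,128), and the yellow and blue keys look lower and flat. Pressing START.

Request:
servo_tool([
  {"tx": 0.5, "ty": 0, "tz": -7, "turn": 0, "grip": 0},
  {"tx": 0.5, "ty": 0, "tz": -5, "turn": 0, "grip": 0},
  {"tx": 0.5, "ty": 0, "tz": -2, "turn": 0, "grip": 0},
  {"tx": 0, "ty": 0, "tz": 0, "turn": 0, "grip": 0},
])

```text
time_s: 14.55
position: [0.5288, 0.2579, 0.0841]
orientation: [-0.0, -0.073, 0.997, 0.0]
force: [0.6, 0.1, 0.7]
gripper_width: -0.003
```

Request:
servo_tool([
  {"tx": 0.3, "ty": 0, "tz": -1, "turn": 0, "grip": 0},
  {"tx": 0.3, "ty": 0, "tz": -1, "turn": 0, "grip": 0},
  {"tx": 0.3, "ty": 0, "tz": -1, "turn": 0, "grip": 0},
  {"tx": 0, "ty": 0, "tz": 0, "turn": 0, "grip": 0},
])

```text
time_s: 15.05
position: [0.5297, 0.2581, 0.0811]
orientation: [-0.0, -0.073, 0.997, 0.0]
force: [0.2, 0.4, -1.2]
gripper_width: -0.005
```

Request:
servo_tool([
  {"tx": 0.3, "ty": 0, "tz": -1, "turn": 0, "grip": 0},
  {"tx": 0.3, "ty": 0, "tz": -1, "turn": 0, "grip": 0},
  {"tx": 0, "ty": 0, "tz": 0, "turn": 0, "grip": 0},
])

```text
time_s: 15.42
position: [0.5304, 0.2581, 0.0793]
orientation: [0.0, -0.073, 0.997, 0.0]
force: [-0.6, 0.8, 1.5]
gripper_width: 0.002
```

Request:
servo_tool([
  {"tx": 0.3, "ty": 0, "tz": -1, "turn": 0, "grip": 0},
  {"tx": 0, "ty": 0, "tz": 0, "turn": 0, "grip": 0},
])

```text
time_s: 15.68
position: [0.5306, 0.2582, 0.0782]
orientation: [0.0, -0.073, 0.997, 0.0]
force: [-0.5, 0.7, 1.6]
gripper_width: -0.002
```

Request:
servo_tool([
  {"tx": 0.2, "ty": 0, "tz": -0.7, "turn": 0, "grip": 0},
  {"tx": 0, "ty": 0, "tz": 0, "turn": 0, "grip": 0},
])

```text
time_s: 15.92
position: [0.5309, 0.2582, 0.0776]
orientation: [0.0, -0.073, 0.997, 0.0]
force: [-1.3, 0.6, 1.7]
gripper_width: -0.002
```

Request:
servo_tool([
  {"tx": 0.3, "ty": 0, "tz": -1, "turn": 0, "grip": 0},
  {"tx": 0.3, "ty": 0, "tz": -1, "turn": 0, "grip": 0},
  {"tx": 0, "ty": 0, "tz": 0, "turn": 0, "grip": 0},
])

```text
time_s: 16.3
position: [0.5315, 0.2582, 0.0755]
orientation: [0.0, -0.073, 0.997, 0.0]
force: [-1.9, 0.9, 3.5]
gripper_width: -0.0
```

Request:
servo_tool([
  {"tx": 0.2, "ty": 0, "tz": -0.7, "turn": 0, "grip": 0},
  {"tx": 0, "ty": 0, "tz": 0, "turn": 0, "grip": 0},
])

```text
time_s: 16.55
position: [0.5316, 0.2582, 0.075]
orientation: [0.0, -0.073, 0.997, 0.0]
force: [-2.5, 1.9, 4.4]
gripper_width: -0.001
```

Request:
servo_tool([
  {"tx": 0.2, "ty": 0, "tz": -0.7, "turn": 0, "grip": 0},
  {"tx": 0, "ty": 0, "tz": 0, "turn": 0, "grip": 0},
])

```text
time_s: 16.8
position: [0.5318, 0.2582, 0.0744]
orientation: [0.0, -0.074, 0.997, 0.0]
force: [-3.5, 1.7, 6.9]
gripper_width: -0.002
```

Request:
servo_tool([
  {"tx": 0.1, "ty": 0, "tz": -0.3, "turn": 0, "grip": 0},
  {"tx": 0, "ty": 0, "tz": 0, "turn": 0, "grip": 0},
  {"tx": 0, "ty": 0, "tz": 0, "turn": 0, "grip": 0},
])

```text
time_s: 17.18
position: [0.5319, 0.2582, 0.0742]
orientation: [0.0, -0.074, 0.997, 0.0]
force: [-3.7, 1.7, 7.8]
gripper_width: 0.005
```

Request:
servo_tool([
  {"tx": -3, "ty": 0, "tz": 10, "turn": 0, "grip": 0},
  {"tx": -10, "ty": 0, "tz": 30, "turn": 0, "grip": 0},
  {"tx": -30, "ty": 0, "tz": 40, "turn": 0, "grip": 0},
  {"tx": -40, "ty": 0, "tz": 40, "turn": 0, "grip": 0},
  {"tx": -40, "ty": 0, "tz": 20, "turn": 0, "grip": 0},
  {"tx": 0, "ty": 0, "tz": 0, "turn": 0, "grip": 0},
  {"tx": 0, "ty": 0, "tz": 0, "turn": 0, "grip": 0},
])

```text
time_s: 18.05
position: [0.4093, 0.2579, 0.2136]
orientation: [0.0, -0.073, 0.997, -0.0]
force: [-0.1, 0.3, -0.2]
gripper_width: 0.001
```

```bash
python3 - <<'E'
from h import *
s=env.observe(); print({k:np.round(s[k],3) for k in("time_s","position","force","joint_vel")})
P={n:env.read_camera(n) for n in("scene","top")}
a=cv2.resize(P["scene"]["pixels"][130:260,120:350,::-1],(796,400),interpolation=cv2.INTER_CUBIC)
b=cv2.resize(P["top"]["pixels"][165:225,145:385,::-1],(796,199),interpolation=cv2.INTER_CUBIC)
cv2.imwrite("pics/e1.png",np.vstack([a,b]))
E
```

```text
{'time_s': np.float64(18.05), 'position': array([0.409, 0.258, 0.214]), 'force': array([-0.093,  0.267, -0.177]), 'joint_vel': array([-0.008,  0.031,  0.001, -0.001,  0.002,  0.001])}
```

View pics/e1.png

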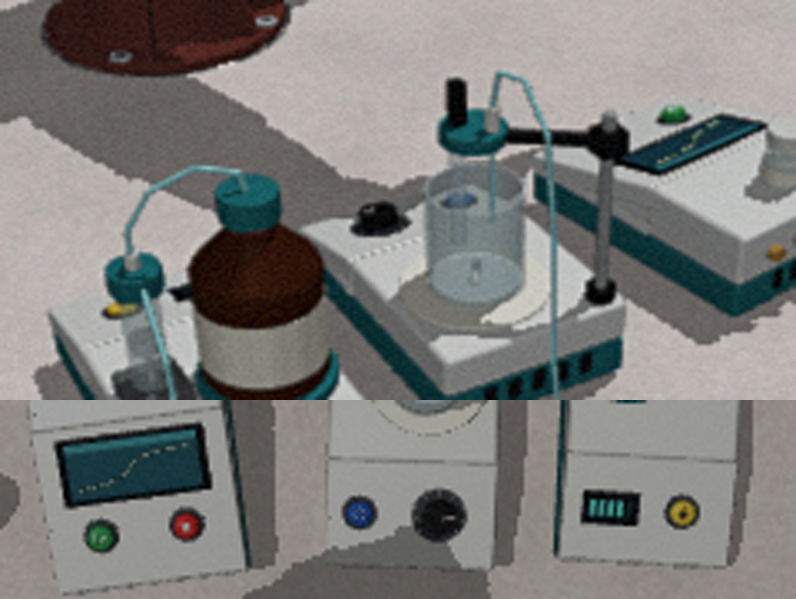

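The blue and yellow keys (scene crop 460,200 and 120,310) sit flat and latched. Green (673,115) is back up, the red key, knob and glassware are unmoved, and the arm is clear.

```bash
python3 -c "
from rig import env
print(env.job_done())"
```

```text
the job is handed in; nothing more can be done
None
```

I pressed the three keys in the order asked: blue stirrer, then yellow dosing, then green START. I used the closed fingertips and handed the job in at about 18 s of the 56 s allowed.

- **Key travel:** On each key the force stayed low through about 4 mm of travel, then rose steeply, which I took as the stop. The last readings of upward force were 6.0 N on blue, 5.7 N on yellow and 7.8 N on START. START was held there for about 0.4 s. I had no direct reading of key travel, so "fully down" rests on these forces and the pictures.
- **Last check:** In the final pictures the blue and yellow keys sit visibly lower than before, and green has sprung back up. The red STOP key, the knob mark and the glassware in the crops look unmoved. I did not look again at the wash bottle or the vial; the arm passed well clear of both.
- **Arm:** It finished well clear of everything, with the force reading within its noise of about 0.5 N.
- **What failed or disagreed:** The trained networks did not find the keys reliably, so I located them by colour in the calibrated pictures. The two cameras' estimates of the yellow key disagreed by a few millimetres, but the fingertips made contact at the height I expected.

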